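# Lay out the dissecting kit in order of use

### The job

Lay the dissecting instruments into the tray in their order of use, counting from the microscope end: forceps in the first place, probe in the middle, spatula in the last. Each goes in with its working end tucked under the tray's tip guard and then lies level, settled between the rubber fingers of both bars. Leave the other things on the bench where they are.

Things in the scene. Friction and masses are not known exactly. Their poses are not given: they have to be found in the camera images.
- tray: Open aluminium instrument tray, fixed. Outside 176 mm along its x by 174 mm along y; inner faces of the walls at x = +-86, y = +-85 mm; floor 3 mm thick, walls 2 mm thick, 34 mm high; a wire handle stands 7 mm out from each y wall. Origin: centre of the underside; x to the tip guard end (roughly away from the robot), y to the microscope end (left seen from the robot).
- tip_guard (a point): Tip guard: level plate over the whole +x end of the tray, tray x = 60 to 88 mm, underside 34, top 37 mm above the bench. The opening left (146 mm) is shorter than any instrument: it goes in sloping (about 15 degrees), working end first under the guard, then is levelled; level, it has 7 to 9 mm of play each way along x. Site: middle of the guard's free edge (x = 60, y = 0), at its underside.
- handle_bar (a point): Rubber finger bar at tray x = -55 mm, 9 mm thick, its top 17 mm above the bench: the resting level. Three places at y = +48, 0, -48 mm, each between two tapered rubber fingers 13 mm high, 18 mm clear between them at the foot, 22 mm at the top. Site: middle of the bar's top. Between the two bars the tray is free for the gripper's fingers.
- front_bar (a point): The same kind of rubber finger bar at tray x = +10 mm. Site: middle of the bar's top, y = 0, 17 mm above the bench.
- place_first (a point): First place of the tray, at the end nearest the microscope, the white stereomicroscope standing at the left (+y) side of the bench (tray y = +48 mm): the point on the resting level (17 mm above the bench) midway between the two bars (tray x = -22 mm).
- place_middle (a point): Middle place of the tray (tray y = 0): the same point, tray x = -22 mm, 17 mm above the bench.
- place_last (a point): Last place of the tray, farthest from the microscope (tray y = -48 mm): the same point, tray x = -22 mm, 17 mm above the bench.
- forceps: Forceps (tweezers): two slim arms joined at the back, tapering to a fine point; 154 mm long (x from -77 to +77), lying on its side, 8 mm high, 13 mm across at the grip. Mass about 30 g. Origin: underside at mid length; x runs along it towards the working end, y across, z up as it lies. It starts lying flat on the bench, working end roughly away from the robot. Steel, rigid.
- forceps_grip (a point): Grip point of the forceps, 22 mm behind mid length, at mid height (4 mm above its underside); 13 mm across here. This point lies over the place point when the forceps lies centred in the tray.
- forceps_tip (a point): Point of the forceps, 77 mm ahead of mid length, 4 mm above its underside plane.
- probe: Dissecting probe: rounded square handle 11 mm wide, 10 mm high (x from -78 to +26), then a short ferrule 8 mm across and a thin needle 3 to 4 mm across to x = +78; 156 mm long. Mass about 45 g. Origin: underside at mid length; x runs along it towards the working end, y across, z up as it lies. It starts lying flat on the bench, working end roughly away from the robot. Steel, rigid.
- probe_grip (a point): Grip point of the probe, on its handle 22 mm behind mid length, at mid height (5 mm above its underside); 11 mm across here.
- probe_tip (a point): Point of the needle, 78 mm ahead of mid length, 5 mm above the underside plane.
- spatula: Lab spatula: flat handle 13 mm wide, 9 mm high (x from -79 to +25), then a narrow neck and a thin round-ended blade 18 mm wide, 2 mm thick, to x = +79; 158 mm long. Mass about 50 g. Origin: underside at mid length; x runs along it towards the working end, y across, z up as it lies. It starts lying flat on the bench, working end roughly away from the robot. Steel, rigid.
- spatula_grip (a point): Grip point of the spatula, on its handle 22 mm behind mid length, at mid height (4.5 mm above its underside); 13 mm across here.
- spatula_tip (a point): End of the spatula's blade, 79 mm ahead of mid length, 4.5 mm above the underside plane.
- dish: Single closed Petri dish, 90 mm across, 17 mm high, loose bystander. Origin: centre of its underside.
- dish_stack: Stack of three Petri dishes as one piece, 90 mm across, 50 mm high, loose bystander. Origin: centre of its underside.
- vial: Small glass vial, 26 mm across, 46 mm high, loose bystander. Origin: centre of its underside.
- beaker: Glass beaker, 66 mm across, 85 mm high, loose bystander. Origin: centre of its underside.
- marker: Marker pen, white with a black cap, 12 mm thick, 136 mm long, loose bystander. Origin: underside at mid length, x along it.
- flask: Conical glass flask, 80 mm across the foot, 120 mm high, loose bystander. Origin: centre of its underside.
Not all that is in view belongs to the job. What is shaped like the forceps but purple is not meant.

How it is judged:
By the outcome, as a careful person would: the job done as asked, in the order asked, and still so for the second after the job is handed in, with the robot touching nothing.
It also fails if it takes over 54 s, if anything falls off the work surface, if the arm or the gripper's body presses on something with over 40 N, if the wrist force passes 120 N, or if a joint passes its speed limit or range.

### The arm

A 7-joint arm with a two-finger parallel gripper is mounted at the origin on the work surface. World frame = base frame: x ahead of the robot, y to its left, z up, the work surface at z = 0. Lengths are in m, angles in rad, forces in N, time in s.
With the tool pointing down it reaches from about 0.35 to 0.9 m from the base axis. Payload 7.2 kg.
Tool frame: the origin (TCP) lies midway between the tips of the shut fingers; the grasp point (between the pads) lies 19 mm behind it (bot.grasp_offset is the distance from the TCP to the grasp point, in m); z points along the fingers, y is the line along which they close (so a half turn about z gives the same grasp; the last joint's range is limited). The gripper opens to 88 mm and grips with 3 to 60 N. Pads are 20 mm wide; open, the fingers measure 115 mm over their backs; the gripper's body (75 mm by 178 mm) begins 61 mm behind the grasp point.
Start: joints at [1.171, 0.411, -0.013, 1.596, 0.006, 1.134, -0.082], TCP at [0.204, -0.591, 0.223] pointing down, gripper open.
Joint ranges: [-2.95, 2.95], [-0.29, 1.99], [-1.47, 1.44], [0.14, 2.54], [-1.03, 4.17], [0.13, 1.85], [-2.86, 2.86]. Speed limits (rad/s): [2.39, 2.39, 3.01, 3.01, 3.14, 3.14, 3.14].

### API

Orientations are given as a unit quaternion [w, x, y, z].
In Python, from workcell import bot gives the robot as it stands.
- The arm moves only by the tool arm_command, never from a script. Its argument "steps" is a list of rows, each an object with "grip": the opening, from 0 (shut) to 1 (fully open); "xyz": the shift along the tool's x, y, z in cm, a list of three; "spin": the turn about the tool's z in degrees. In form: [{"grip": grip, "xyz": [tx, ty, tz], "spin": spin}, ...]. A call has 1 to 10 rows; each row shifts and turns the commanded pose from where the row before left it, along the tool's axes as they then stand; what a row does not reach is not made up. A row lasts 1/12 s, in which the tool goes at most 41.7 mm and 7.16 degrees, less where a joint would pass 70% of its speed; a pose out of reach is approached as far as the arm can. A call with a gripper value outside its range is refused whole. The fingers move at their own pace and stop on an object; "squeeze" is the grip in N (left out, the last holds). Time passes only in rows, so rows that do not move let the fingers close. It gives the time, the measured TCP pose, the force, the opening and the grip force at its end, in the units of the state.
- bot.get_state(): the state, without advancing time (a new reading comes with each control period).
- bot.capture(name): name is "scene" or "top" or "wrist"; returns a dict with "image" (480x640x3 uint8, blue, green, red), "z_map" (480x640 float32, m along the optical axis (not along the pixel's ray), 0 where there is no reading), "K" (3x3 intrinsics, pixels), "world_to_cam" (4x4, takes a point from world to camera coordinates). Camera axes: x right, y up, looking along -z (the intrinsics and any distortion apply to the point x, -y, -z); pixel columns grow to the right and rows downward; lengths in m; the calibration is good to about 2 mm. A picture is of the moment at which its call begins.
- bot.sign_off(): hands the job in; it is judged then, once.
Trained networks look in a picture, given as the dict that the camera call returned (one of the last four; its "shot" number tells which), for a name from the list of things; names that differ only in an ending like _2 or _b are one class to them, and where a whole thing is asked for, a point or a joint stands for the part that bears it (a point fixed in the world has none). Each returns a list of dicts, best first, with "p" (0 to 1); they miss things now and then, are a little off and sometimes report something else, mostly with a low value. They report only what shows in the picture. A call takes as long as a camera call. They do not tell look-alikes from the thing itself.
- bot.find_in(picture, label): "extent" ([left, top, right, bottom] in pixels, round what is visible of it).
- bot.place_of(picture, label): "at" ([column, row] in pixels: a listed point, or the origin of a listed thing).
The state is a dict: "time": time; "q": joint angles; "joint_vel": joint speeds; "joint_torque": joint torques, N m; "ee_pos": TCP position; "tool_rot": TCP orientation; "force": force on the tool from outside, world axes, zero at the start; "moment": the same for the moment, N m; "gripper_width": finger opening in m; "gripper_force": force on a finger pad.
Only numpy, scipy, OpenCV 4.12 (cv2) and the standard library are available. Lean on these libraries where they do the work, as an engineer would, in place of code of your own. Each camera call takes 0.05 s, during which the arm holds its last target. There are 200 camera calls.

## Working session

There is one attempt and no reset: what is moved stays moved. The work goes in short steps, Python scripts to look and compute and a tool call to move; the robot and the scene stay as the last step left them, time stands still between calls to the robot, and variables do not carry over. Pictures are saved under pics/ and viewed, at most 12 in all, crops included, and the job is handed in when it is done.

Besides the shell and the picture viewer there is one more tool, called after "Request:" as name(argument=value, ...), one argument or row to a line, values as JSON. arm_command: Moves the arm, as the interface text tells. Its arguments: {"type":"object","properties":{"steps":{"type":"array"},"squeeze":{"type":"number"}},"required":["steps"]}

```bash
mkdir -p pics
cat > h.py <<'E'
import numpy as np, cv2
from workcell import bot
def px2w(c,u,v,z=None):
    """pixel -> world; at height z if given, else by depth"""
    K=c["K"];T=np.linalg.inv(c["world_to_cam"])
    d=np.array([(u-K[0,2])/K[0,0],-(v-K[1,2])/K[1,1],-1.0])
    if z is None:
        u0,v0=int(round(u)),int(round(v)); p=c["z_map"][max(v0-1,0):v0+2,max(u0-1,0):u0+2]; p=p[p>0]
        if len(p)==0: return np.full(3,np.nan)
        s=np.median(p)
    else:
        r=T[:3,:3]@d; s=(z-T[2,3])/r[2]
    return T[:3,:3]@(d*s)+T[:3,3]
def w2px(c,p):
    q=c["world_to_cam"]@np.append(p,1);K=c["K"]
    return K[0,0]*q[0]/-q[2]+K[0,2],K[1,1]*-q[1]/-q[2]+K[1,2]
E
python3 - <<'E'
from h import *
print({k:np.round(v,3) for k,v in bot.get_state().items()})
c=bot.capture("top"); cv2.imwrite("pics/top.png",c["image"]); print([k for k in c],c["K"])
for n,z in [("tray",0),("tip_guard",.034),("handle_bar",.017),("front_bar",.017),("place_first",.017),("place_middle",.017),("place_last",.017),("forceps",0),("forceps_grip",.004),("forceps_tip",.004),("probe",0),("probe_grip",.005),("probe_tip",.005),("spatula",0),("spatula_grip",.0045),("spatula_tip",.0045),("marker",0),("beaker",0),("flask",0),("vial",0),("dish",0),("dish_stack",0)]:
    for r in bot.place_of(c,n)[:2]:
        u,v=r["at"]; print(n,round(r["p"],2),np.round(r["at"]),np.round(px2w(c,u,v,z),4),np.round(px2w(c,u,v),3) if 0<=u<640 and 0<=v<480 else '')
E
```

```text
{'time': np.float64(0.0), 'q': array([ 1.171,  0.412, -0.013,  1.597,  0.006,  1.134, -0.082]), 'joint_vel': array([ 0.   ,  0.002, -0.   , -0.   ,  0.001, -0.001,  0.   ]), 'joint_torque': array([-0.0000e+00, -5.8795e+01,  6.4200e-01, -2.9106e+01, -5.4000e-02,
        1.8000e-02,  0.0000e+00]), 'ee_pos': array([ 0.203, -0.59 ,  0.222]), 'tool_rot': array([-0.001,  0.986,  0.165, -0.   ]), 'force': array([0.552, 0.291, 0.583]), 'moment': array([-0.016, -0.004,  0.03 ]), 'gripper_force': np.float64(0.0), 'gripper_width': np.float64(0.088)}
['image', 'z_map', 'K', 'world_to_cam', 'shot'] [[600.56822158   0.         322.48333709]
 [  0.         600.56822158 239.51102876]
 [  0.           0.           1.        ]]
tray 0.78 [286. 215.] [0.5518 0.0699 0.    ] [0.551 0.07  0.003]
tip_guard 0.71 [289. 187.] [0.6188 0.0592 0.034 ] [0.619 0.059 0.034]
tip_guard 0.63 [194. 158.] [0.6982 0.2979 0.034 ] [0.705 0.305 0.004]
handle_bar 0.93 [290. 240.] [0.4856 0.0606 0.017 ] [0.487 0.062 0.005]
front_bar 0.98 [297. 210.] [0.5609 0.0412 0.017 ] [0.56  0.041 0.025]
front_bar 0.49 [427. 224.] [ 0.520
[... 1259 characters left out ...]
4. 194.] [ 0.5965 -0.3814  0.0045] [ 0.597 -0.382  0.002]
marker 0.56 [287. 239.] [0.4901 0.0684 0.    ] [0.49  0.068 0.004]
marker 0.49 [391. 140.] [ 0.7402 -0.2019  0.    ] [ 0.738 -0.201  0.01 ]
beaker 0.77 [196. 158.] [0.7042 0.3002 0.    ] [0.703 0.299 0.007]
flask 0.72 [460. 155.] [ 0.6976 -0.3763  0.    ] [ 0.683 -0.362  0.067]
vial 0.68 [428. 221.] [ 0.5302 -0.289   0.    ] [ 0.525 -0.281  0.049]
dish 0.95 [404. 301.] [ 0.3296 -0.224   0.    ] [ 0.33  -0.222  0.015]
dish 0.74 [467. 224.] [ 0.5196 -0.3877  0.    ] [ 0.518 -0.385  0.011]
dish_stack 0.85 [212. 300.] [ 0.3392  0.2596 -0.    ] [0.34  0.249 0.05 ]
dish_stack 0.67 [376. 188.] [ 0.6157 -0.1604  0.    ] [ 0.616 -0.16   0.001]
```

View pics/top.png

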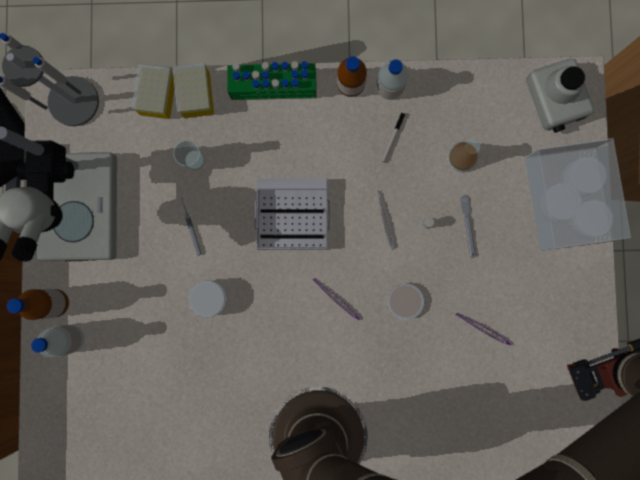

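The picture shows the tray at about (292,215). The grey instruments are the probe at (192,225), the forceps at (387,218) and the spatula at (468,225), and the two purple forceps at (337,298) and (484,329) are decoys. I'll go to the spatula first.

Request:
arm_command(
  steps=[
    {"grip":1,"xyz":[3.35,-0.94,0],"spin":0},
    {"grip":1,"xyz":[3.35,-0.94,0],"spin":0},
    {"grip":1,"xyz":[3.35,-0.94,0],"spin":0},
    {"grip":1,"xyz":[3.35,-0.94,0],"spin":0},
    {"grip":1,"xyz":[3.35,-0.94,0],"spin":0},
    {"grip":1,"xyz":[3.35,-0.94,0],"spin":0},
    {"grip":1,"xyz":[3.35,-0.94,0],"spin":0},
    {"grip":1,"xyz":[3.35,-0.94,0],"spin":0},
    {"grip":1,"xyz":[3.35,-0.94,0],"spin":6},
    {"grip":1,"xyz":[3.35,-0.94,0],"spin":6},
  ],
  squeeze=15,
)

```text
time: 1.98
ee_pos: [0.4927, -0.3946, 0.2229]
tool_rot: [-0.0, 0.998, 0.059, 0.0]
force: [0.1, -1.0, -0.6]
gripper_width: 0.0877
gripper_force: 0.0
```

```bash
cat >> h.py <<'E'
def yaw(s):
    w,x,y,z=s["tool_rot"]; return np.arctan2(2*(x*y+w*z),1-2*(y*y+z*z))
def go(p,yw=None,s=None):
    """remaining shift in tool axes (cm) at present yaw and spin (deg)"""
    s=s or bot.get_state(); a=yaw(s); d=np.asarray(p)-s["ee_pos"]
    x=d[0]*np.cos(a)+d[1]*np.sin(a); y=d[0]*np.sin(a)-d[1]*np.cos(a)
    sp=None if yw is None else round(np.degrees((a-yw+np.pi)%(2*np.pi)-np.pi),1)
    return np.round([x*100,y*100,-d[2]*100],2),sp
def look(n,pts):
    c=bot.capture(n)
    for l,z in pts:
        for r in bot.place_of(c,l)[:2]:
            u,v=r["at"]; print(l,round(r["p"],2),np.round(r["at"]),np.round(px2w(c,u,v,z),4),np.round(px2w(c,u,v),4) if 0<=u<639 and 0<=v<479 else '')
    return c
E
python3 - <<'E'
from h import *
s=bot.get_state(); print(s["time"],s["ee_pos"],np.degrees(yaw(s)),s["force"])
c=look("wrist",[("spatula",0),("spatula_grip",.0045),("spatula_tip",.0045)])
cv2.imwrite("pics/w1.png",c["image"])
E
```

```text
1.9833 [ 0.49267923 -0.39463007  0.22290695] 6.754410637736465 [ 0.12731285 -1.04453256 -0.60656654]
spatula 0.87 [317. 185.] [ 0.5153 -0.3858  0.    ] [ 0.5164 -0.3858  0.0083]
spatula_grip 0.95 [317. 207.] [ 0.495  -0.389   0.0045] [ 0.4958 -0.389   0.0085]
spatula_tip 0.65 [320. 104.] [ 0.5909 -0.3805  0.0045] [ 0.5909 -0.3805  0.005 ]
```

View pics/w1.png

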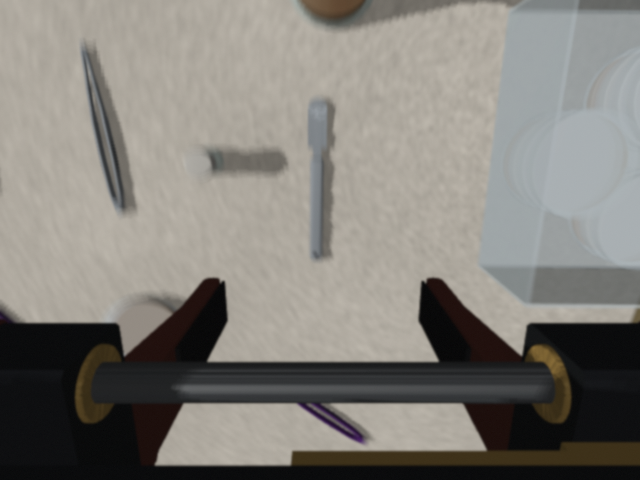

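The wrist view shows the spatula from (317,258) to its tip at (319,100), in line with the tool. The real forceps lie at upper left, (87,45) to (122,208).

Request:
arm_command(
  steps=[
    {"grip":0.6,"xyz":[0.2,-0.54,4],"spin":0},
    {"grip":0.6,"xyz":[0,0,4],"spin":0},
    {"grip":0.6,"xyz":[0,0,4],"spin":0},
    {"grip":0.6,"xyz":[0,0,4],"spin":0},
    {"grip":0.6,"xyz":[0,0,3.5],"spin":0},
    {"grip":0.6,"xyz":[0,0,2],"spin":0},
    {"grip":0.6,"xyz":[0,0,0.5],"spin":0},
    {"grip":0.6,"xyz":[0,0,0],"spin":0},
  ],
)

```text
time: 2.85
ee_pos: [0.4901, -0.3917, 0.0017]
tool_rot: [-0.0, 0.998, 0.06, -0.002]
force: [-0.8, 0.1, 0.2]
gripper_width: 0.0529
gripper_force: 0.0
```

Run:
```python
from h import *
s=bot.get_state(); print(s["time"],s["ee_pos"],np.degrees(yaw(s)),s["force"],s["gripper_width"])
```

```text
2.85 [ 0.49008407 -0.39174026  0.0016626 ] 6.926401942726394 [-0.79041789  0.1180773   0.19159932] 0.052909225662446546
```

Request:
arm_command(
  steps=[
    {"grip":0.6,"xyz":[0.4,-0.2,0],"spin":0},
    {"grip":0,"xyz":[0,0,0],"spin":0},
    {"grip":0,"xyz":[0,0,0],"spin":0},
    {"grip":0,"xyz":[0,0,0],"spin":0},
    {"grip":0,"xyz":[0,0,0],"spin":0},
    {"grip":0,"xyz":[0,0,0],"spin":0},
  ],
  squeeze=10,
)

```text
time: 3.35
ee_pos: [0.4966, -0.3882, 0.0029]
tool_rot: [0.0, 0.998, 0.061, 0.0]
force: [-0.6, -0.4, 0.3]
gripper_width: 0.0231
gripper_force: 0.0
```

Run:
```python
from h import *
s=bot.get_state(); print(s["time"],s["ee_pos"],np.degrees(yaw(s)),s["force"],s["gripper_width"],s["gripper_force"])
```

```text
3.35 [ 0.49662639 -0.38817406  0.00289081] 7.006209205215535 [-0.6474507  -0.41143155  0.25506179] 0.02309087205636206 0.0
```

Request:
arm_command(
  steps=[
    {"grip":0,"xyz":[0,0,0.05],"spin":0},
    {"grip":0,"xyz":[0,0,0],"spin":0},
    {"grip":0,"xyz":[0,0,0],"spin":0},
    {"grip":0,"xyz":[0,0,-0.5],"spin":0},
    {"grip":0,"xyz":[0,0,-3],"spin":0},
    {"grip":0,"xyz":[0,0,-4],"spin":0},
    {"grip":0,"xyz":[0,0,-4],"spin":0},
    {"grip":0,"xyz":[0,0,-4],"spin":0},
  ],
)

```text
time: 4.02
ee_pos: [0.4962, -0.3876, 0.1589]
tool_rot: [-0.0, 0.998, 0.061, -0.0]
force: [1.1, 0.4, -1.3]
gripper_width: 0.013
gripper_force: 10.0
```

Request:
arm_command(
  steps=[
    {"grip":0,"xyz":[0.35,-3.9,0],"spin":0},
    {"grip":0,"xyz":[0.35,-3.9,0],"spin":0},
    {"grip":0,"xyz":[0.35,-3.9,0],"spin":0},
    {"grip":0,"xyz":[0.35,-3.9,0],"spin":0},
    {"grip":0,"xyz":[0.35,-3.9,0],"spin":0},
    {"grip":0,"xyz":[0.35,-3.9,0],"spin":0},
    {"grip":0,"xyz":[0.35,-3.9,0],"spin":0},
    {"grip":0,"xyz":[0.35,-3.9,0],"spin":0},
    {"grip":0,"xyz":[0.35,-3.9,0],"spin":3.5},
    {"grip":0,"xyz":[0.35,-3.9,0],"spin":3.5},
  ],
)

```text
time: 4.85
ee_pos: [0.4854, 0.0051, 0.1576]
tool_rot: [0.0, 1.0, -0.001, 0.0]
force: [0.9, -0.1, -0.2]
gripper_width: 0.013
gripper_force: 10.0
```

Run:
```python
from h import *
s=bot.get_state(); print(s["time"],s["ee_pos"],np.degrees(yaw(s)),s["force"],s["gripper_width"],s["gripper_force"])
c=look("wrist",[("tray",0),("tip_guard",.034),("front_bar",.017),("place_last",.017)])
cv2.imwrite("pics/w2.png",c["image"]); np.savez("w2.npz",**c)
```

```text
4.85 [0.48539247 0.0050905  0.15764588] -0.14979272545429967 [ 0.87539636 -0.14130445 -0.2447789 ] 0.013020465547026756 9.996086061000824
tray 0.67 [260. 144.] [0.5508 0.0552 0.    ] [0.5509 0.0549 0.0023]
tip_guard 0.64 [243.  51.] [0.6124 0.0586 0.034 ] [0.6118 0.058  0.0373]
front_bar 0.68 [255. 129.] [0.5616 0.0557 0.017 ] [0.5616 0.0557 0.0167]
```

View pics/w2.png

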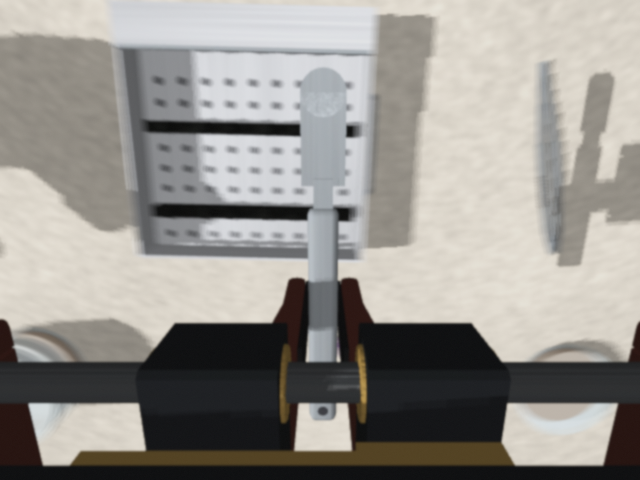

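The spatula is held level. In the tray, the guard's free edge runs (118,47)–(372,52), the bars lie at rows ~128 and ~212, and the rear wall is at row ~256.

Run:
```python
from h import *
c=dict(np.load("w2.npz"))
for n,u,v,z in [("guardL",118,47,.037),("guardR",372,52,.037),("rearL",140,255,.034),("rearR",358,258,.034),("frontbarL",146,127,.017),("fbR",360,130,.017),("hbL",156,211,.017),("hbR",352,213,.017)]:
    print(n,np.round(px2w(c,u,v,z),4),np.round(px2w(c,u,v),4))
print("sp tip",px2w(c,322,68),"neck",px2w(c,322,182),"grip",px2w(c,322,260),px2w(c,322,230))
# depth mask for heights in tray
ys,xs=np.mgrid[0:300,100:400]; P=np.array([px2w(c,u,v) for v,u in zip(ys.ravel()[::1],xs.ravel()[::1])])
g=P[(abs(P[:,2]-.037)<.0015)&(P[:,0]>.59)]; print("guard",len(g),np.percentile(g,[1,99],axis=0))
b=P[(abs(P[:,2]-.031)<.005)&(P[:,0]<.60)]; print("walls,fingers",len(b),np.percentile(b,[1,99],axis=0))
import json
m=P[:,2]; f=b[(b[:,0]>.47)&(b[:,0]<.59)]
np.save("P.npy",P.reshape(300,300,3))
z=np.clip(m.reshape(300,300)/.06*255,0,255); z=np.nan_to_num(z).astype(np.uint8)
cv2.imwrite("pics/z.png",cv2.resize(cv2.applyColorMap(z,cv2.COLORMAP_JET),(600,600),interpolation=0))
```

```text
guardL [0.6142 0.1409 0.037 ] [0.6142 0.141  0.037 ]
guardR [ 0.6108 -0.0282  0.037 ] [ 0.6106 -0.0281  0.0378]
rearL [0.4682 0.1464 0.034 ] [ 4.575e-01  1.634e-01 -2.000e-04]
rearR [ 0.4653 -0.0223  0.034 ] [ 0.4635 -0.0228  0.0284]
frontbarL [0.5635 0.1374 0.017 ] [0.5636 0.1411 0.0087]
fbR [ 0.5609 -0.0232  0.017 ] [ 0.5609 -0.0233  0.0157]
hbL [0.4995 0.1375 0.017 ] [0.4976 0.1418 0.0072]
hbR [ 0.4975 -0.0183  0.017 ] [ 0.4973 -0.0184  0.0161]
sp tip [0.58209036 0.00513074 0.16074507] neck [0.53918781 0.00525923 0.16133757] grip [0.50672912 0.00535332 0.164108  ] [0.5196703  0.00531486 0.16370499]
guard 12630 [[ 0.61049013 -0.03039624  0.0357763 ]
 [ 0.63973354  0.1398453   0.03793041]]
walls,fingers 3735 [[ 0.46266436 -0.03106181  0.02613477]
 [ 0.59817207  0.14432252  0.0340085 ]]
```

View pics/z.png

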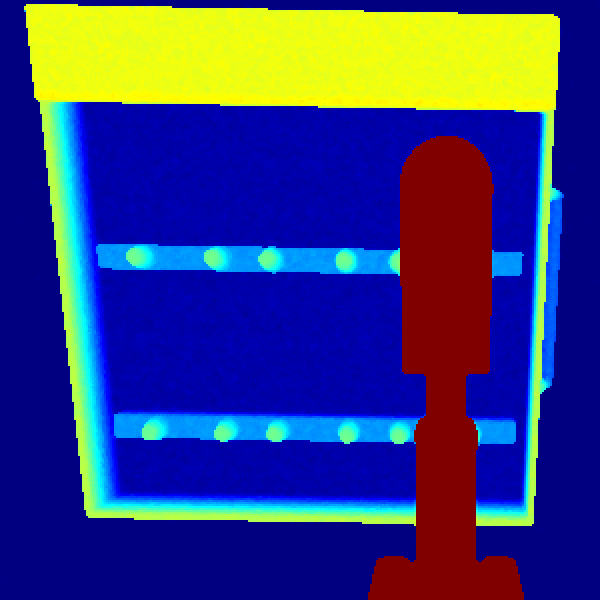

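The depth picture shows the tray rotated slightly, with the rubber finger tops showing as round blobs on both bars.

Run:
```python
from h import *
P=np.load("P.npy"); m=((P[:,:,2]>.026)&(P[:,:,2]<.034)&(P[:,:,0]<.59)&(P[:,:,0]>.48)&(P[:,:,1]<.135)&(P[:,:,1]>-.025)).astype(np.uint8)
n,l,st,ce=cv2.connectedComponentsWithStats(m)
for i in range(1,n):
    if st[i,4]>20: print(st[i,4],np.round(P[l==i].mean(0),4))
g=(P[:,:,2]>.035)&(P[:,:,2]<.039); e=[P[np.where(g[:,u])[0].max(),u] for u in range(30,270,8) if g[:,u].any()]
e=np.array(e); k=np.polyfit(e[:,1],e[:,0],1); print("guard edge x at y=.055:",np.polyval(k,.055),"slope",k[0], np.degrees(np.arctan(-k[0])))
w=(P[:,:,2]>.0325)&(P[:,:,2]<.0355)&(P[:,:,0]<.48); print("rear wall",np.percentile(P[w],[2,98],axis=0))
```

```text
66 [0.5625 0.1173 0.0281]
63 [0.5621 0.0893 0.0283]
59 [0.5617 0.0697 0.0281]
59 [0.561  0.042  0.0282]
34 [0.5605 0.0231 0.0287]
54 [0.4979 0.1188 0.0282]
52 [0.4973 0.0911 0.0282]
51 [0.497  0.071  0.0282]
49 [0.4965 0.0432 0.0282]
51 [0.4961 0.0235 0.0282]
guard edge x at y=.055: 0.6111153473648804 slope 0.02104362950037781 -1.2055332265131993
rear wall [[ 0.46181492 -0.02846236  0.03257893]
 [ 0.47847509  0.1444291   0.03395477]]
```

Request:
arm_command(
  steps=[
    {"grip":0,"xyz":[1.2,-0.2,1.5],"spin":1.0},
    {"grip":0,"xyz":[1.2,-0.2,3],"spin":0},
    {"grip":0,"xyz":[0,0,3.5],"spin":0},
    {"grip":0,"xyz":[0,0,2.5],"spin":0},
    {"grip":0,"xyz":[0,0,0.5],"spin":0},
    {"grip":0,"xyz":[0,0,0],"spin":0},
  ],
)

```text
time: 5.6
ee_pos: [0.5088, 0.0055, 0.0457]
tool_rot: [0.0, 1.0, -0.01, -0.002]
force: [-0.2, -0.0, -0.0]
gripper_width: 0.013
gripper_force: 10.0
```

```bash
cat >> h.py <<'E'
TH=np.radians(-1.15); TC=np.array([.5513,.0561])
def tray(p):
    d=np.asarray(p)[:2]-TC; return np.round([1e3*(d[0]*np.cos(TH)+d[1]*np.sin(TH)),1e3*(-d[0]*np.sin(TH)+d[1]*np.cos(TH)),1e3*p[2]],1)
def st():
    s=bot.get_state(); print("t %.2f"%s["time"],"tray mm",tray(s["ee_pos"]),"yaw %.2f"%np.degrees(yaw(s)),"F",np.round(s["force"],1),"w %.4f"%s["gripper_width"],"f %.1f"%s["gripper_force"]); return s
def prof(xs,dy=0):
    """depth profile: heights of the held instrument along tool x offsets"""
    c=bot.capture("wrist"); s=bot.get_state(); a=yaw(s); o=s["ee_pos"]
    P=np.array([px2w(c,u,v) for v in range(20,420,2) for u in range(310,336,4)])
    d=P-o; X=d[:,0]*np.cos(a)+d[:,1]*np.sin(a)
    for x in xs:
        q=P[(abs(X-x/1e3)<.004)]
        if len(q): print(x,"tray",tray(np.nanmedian(q,0)),"ztop %.1f"%(1e3*np.nanpercentile(q[:,2],90)))
    return c
E
python3 - <<'E'
from h import *
st(); c=prof([20,30,40,60,80,90,95]); cv2.imwrite("pics/w3.png",c["image"])
E
```

```text
t 5.60 tray mm [-41.4 -51.4  45.7] yaw -1.10 F [-0.2 -0.  -0. ] w 0.0130 f 10.0
20 tray [-18.6 -51.1  52.2] ztop 143.1
30 tray [-13.1 -51.1  52.2] ztop 141.1
40 tray [ -0.4 -51.1  50.6] ztop 51.9
60 tray [ 19.9 -51.1  48.4] ztop 48.8
80 tray [ 39.8 -51.   48.4] ztop 48.7
90 tray [ 49.6 -51.   48.4] ztop 48.6
95 tray [ 53.1 -51.   48.3] ztop 48.6
```

View pics/w3.png

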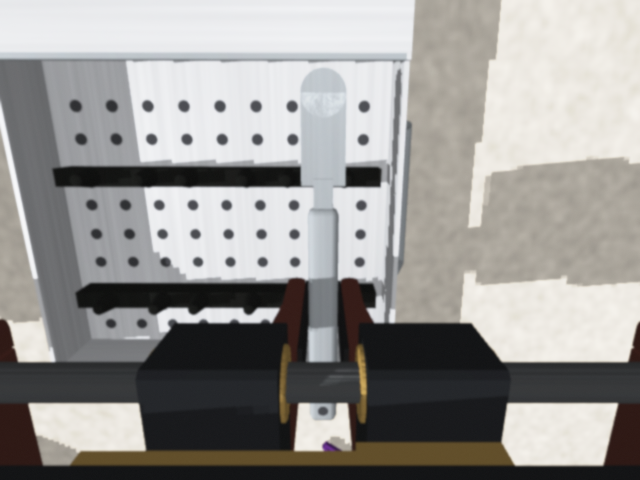

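The spatula hangs above the last place, blade tip at (322,68), just short of the guard edge at row ~55, and about 3 mm off towards −y. I'll correct that and tilt it on the rear wall.

Request:
arm_command(
  steps=[
    {"grip":0,"xyz":[0,-0.34,0],"spin":0},
    {"grip":0,"xyz":[0,0,0.5],"spin":0},
    {"grip":0,"xyz":[0,0,0.4],"spin":0},
    {"grip":0,"xyz":[0,0,0.3],"spin":0},
    {"grip":0,"xyz":[0,0,0.3],"spin":0},
    {"grip":0,"xyz":[0,0,0],"spin":0},
  ],
)

```text
time: 6.15
ee_pos: [0.5106, 0.0106, 0.0321]
tool_rot: [0.0, 1.0, -0.009, 0.0]
force: [1.3, 0.0, 0.5]
gripper_width: 0.0129
gripper_force: 10.0
```

Run:
```python
from h import *
st(); c=prof([30,40,60,80,90,95])
```

```text
t 6.15 tray mm [-39.7 -46.3  32.1] yaw -0.98 F [1.3 0.  0.5] w 0.0129 f 10.0
30 tray [-12.1 -46.  124.1] ztop 128.4
40 tray [  0.  -45.8  34.5] ztop 35.5
60 tray [ 20.4 -45.8  30.1] ztop 30.3
80 tray [ 40.3 -45.7  28.5] ztop 28.9
90 tray [ 50.  -45.7  27.6] ztop 28.0
95 tray [ 53.7 -45.7  27.3] ztop 27.7
```

Request:
arm_command(
  steps=[
    {"grip":0,"xyz":[0,0.1,0.15],"spin":0},
    {"grip":0,"xyz":[0.4,0.05,0],"spin":0},
    {"grip":0,"xyz":[0.6,0,0],"spin":0},
    {"grip":0,"xyz":[0.6,0,0],"spin":0},
    {"grip":0,"xyz":[0.45,0,0],"spin":0},
    {"grip":0,"xyz":[0,0,0],"spin":0},
  ],
)

```text
time: 6.7
ee_pos: [0.5321, 0.0088, 0.0307]
tool_rot: [-0.0, 1.0, -0.009, 0.0]
force: [-1.0, -0.4, -0.8]
gripper_width: 0.0128
gripper_force: 10.0
```

Run:
```python
from h import *
st(); c=prof([35,40,60,70,75]); cv2.imwrite("pics/w4.png",c["image"])
```

```text
t 6.70 tray mm [-18.2 -47.7  30.7] yaw -1.00 F [-1.  -0.4 -0.8] w 0.0128 f 10.0
35 tray [ 16.1 -47.3  33.3] ztop 33.9
40 tray [ 21.5 -47.3  32.4] ztop 33.2
60 tray [ 41.  -47.3  27.4] ztop 27.9
70 tray [ 50.8 -47.2  26.3] ztop 26.8
75 tray [ 56.4 -47.2  25.8] ztop 26.2
```

Request:
arm_command(
  steps=[
    {"grip":0,"xyz":[0,0,0.4],"spin":0},
    {"grip":0,"xyz":[0,0,0.4],"spin":0},
    {"grip":0,"xyz":[0,0,0.3],"spin":0},
    {"grip":0,"xyz":[0,0,0.15],"spin":0},
    {"grip":0,"xyz":[0,0,0],"spin":0},
  ],
)

```text
time: 7.17
ee_pos: [0.5303, 0.0087, 0.0181]
tool_rot: [0.0, 1.0, -0.009, -0.0]
force: [-2.3, -0.4, 3.6]
gripper_width: 0.0129
gripper_force: 10.0
```

Run:
```python
from h import *
st(); c=prof([35,40,60,70,75])
```

```text
t 7.17 tray mm [-20.1 -47.8  18.1] yaw -0.98 F [-2.3 -0.4  3.6] w 0.0129 f 10.0
35 tray [ 15.2 -47.4  25.3] ztop 25.8
40 tray [ 20.3 -47.3  24.9] ztop 25.5
60 tray [ 39.7 -47.3  22.1] ztop 22.4
70 tray [ 49.9 -47.3  22.1] ztop 22.4
75 tray [ 54.8 -47.3  22.1] ztop 22.4
```

Request:
arm_command(
  steps=[
    {"grip":0.28,"xyz":[0,0,0],"spin":0},
    {"grip":0.28,"xyz":[0,0,0],"spin":0},
    {"grip":0.28,"xyz":[0,0,0],"spin":0},
    {"grip":0.28,"xyz":[0,0,-2],"spin":0},
    {"grip":0.28,"xyz":[0,0,-4],"spin":0},
    {"grip":0.6,"xyz":[-0.5,0,-4],"spin":0},
    {"grip":0.6,"xyz":[-0.5,4,-4],"spin":0},
    {"grip":0.6,"xyz":[-0.5,4,-3],"spin":0},
    {"grip":0.6,"xyz":[-0.5,4,0],"spin":0},
    {"grip":0.6,"xyz":[0,4,0],"spin":0},
  ],
)

```text
time: 8.05
ee_pos: [0.5108, -0.1347, 0.1746]
tool_rot: [0.0, 1.0, -0.008, 0.002]
force: [0.0, -0.3, -0.0]
gripper_width: 0.0516
gripper_force: 0.0
```

Request:
arm_command(
  steps=[
    {"grip":0.6,"xyz":[0,4,0],"spin":-6},
    {"grip":0.6,"xyz":[0,0,0],"spin":-6},
    {"grip":0.6,"xyz":[0,0,0],"spin":-5},
  ],
)

```text
time: 8.3
ee_pos: [0.5091, -0.1768, 0.1722]
tool_rot: [0.0, 0.99, 0.139, -0.0]
force: [-0.6, 2.2, 0.5]
gripper_width: 0.0526
gripper_force: 0.0
```

Run:
```python
from h import *
print(st()["ee_pos"])
c=look("wrist",[("forceps",0),("forceps_grip",.004),("forceps_tip",.004)]); np.savez("w5.npz",**c)
cv2.imwrite("pics/w5.png",c["image"])
```

```text
t 8.30 tray mm [ -37.5 -233.7  172.2] yaw 16.01 F [-0.6  2.2  0.5] w 0.0526 f 0.0
[ 0.50911467 -0.17675635  0.1722344 ]
forceps 0.93 [334. 193.] [ 0.5343 -0.18    0.    ] [ 5.343e-01 -1.800e-01 -4.000e-04]
forceps_grip 0.82 [332. 214.] [ 0.5163 -0.1829  0.004 ] [ 0.5154 -0.1833 -0.0007]
forceps_tip 0.88 [ 94. 286.] [0.3928 0.0071 0.004 ] [ 3.904e-01  9.200e-03 -2.000e-04]
forceps_tip 0.57 [340.  96.] [ 0.6114 -0.1622  0.004 ] [ 0.6117 -0.1623  0.0008]
```

View pics/w5.png

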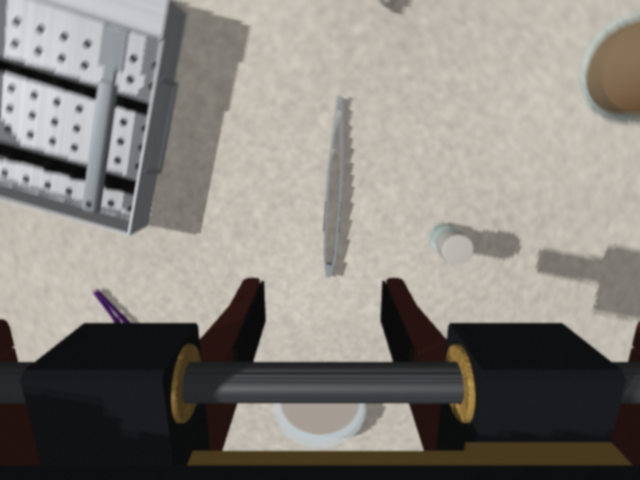

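The forceps run from (330,275) to the tip at (341,97), about 3° off the tool's axis. The spatula lies settled in the last place.

Request:
arm_command(
  steps=[
    {"grip":0.5,"xyz":[0.27,0.88,4],"spin":3},
    {"grip":0.5,"xyz":[0,0,4],"spin":0},
    {"grip":0.5,"xyz":[0,0,4],"spin":0},
    {"grip":0.5,"xyz":[0,0,3],"spin":0},
    {"grip":0.5,"xyz":[0,0,1.7],"spin":0},
    {"grip":0.5,"xyz":[0,0,0.3],"spin":0},
    {"grip":0.5,"xyz":[0,0,0],"spin":0},
    {"grip":0.5,"xyz":[0,0,0],"spin":0},
  ],
)

```text
time: 9.17
ee_pos: [0.515, -0.1804, 0.0022]
tool_rot: [-0.0, 0.994, 0.113, -0.0]
force: [1.6, 0.6, -0.5]
gripper_width: 0.0438
gripper_force: 0.0
```

Run:
```python
from h import *
print(st()["ee_pos"], go([.514,-.1845,.002],np.radians(13)))
```

```text
t 9.17 tray mm [ -31.6 -237.2    2.2] yaw 12.97 F [ 1.6  0.6 -0.5] w 0.0438 f 0.0
[ 0.51499515 -0.18038081  0.00220691] (array([-0.19,  0.38,  0.02]), np.float64(-0.0))
```

Request:
arm_command(
  steps=[
    {"grip":0.4,"xyz":[-0.2,0.38,0],"spin":0},
    {"grip":0,"xyz":[0,0,0],"spin":0},
    {"grip":0,"xyz":[0,0,0],"spin":0},
    {"grip":0,"xyz":[0,0,0],"spin":0},
    {"grip":0,"xyz":[0,0,0],"spin":0},
    {"grip":0,"xyz":[0,0,0],"spin":0},
    {"grip":0,"xyz":[0,0,-0.3],"spin":0},
    {"grip":0,"xyz":[0,0,-2],"spin":0},
  ],
)

```text
time: 9.83
ee_pos: [0.5116, -0.1846, 0.0232]
tool_rot: [-0.001, 0.994, 0.113, -0.002]
force: [-0.4, -1.1, -0.3]
gripper_width: 0.0128
gripper_force: 10.0
```

Run:
```python
from h import *
s=st(); print(s["ee_pos"], go([.500,.1045,.12],np.radians(-1.15)))
```

```text
t 9.83 tray mm [ -34.8 -241.5   23.2] yaw 13.02 F [-0.4 -1.1 -0.3] w 0.0128 f 10.0
[ 0.51161237 -0.18462077  0.02321231] (array([  5.38, -28.43,  -9.68]), np.float64(14.2))
```

Request:
arm_command(
  steps=[
    {"grip":0,"xyz":[0,0,-4],"spin":0},
    {"grip":0,"xyz":[0.4,-2.4,-3.5],"spin":0},
    {"grip":0,"xyz":[0.7,-3.7,-2.2],"spin":0},
    {"grip":0,"xyz":[0.7,-3.7,0],"spin":0},
    {"grip":0,"xyz":[0.7,-3.7,0],"spin":0},
    {"grip":0,"xyz":[0.7,-3.7,0],"spin":0},
    {"grip":0,"xyz":[0.7,-3.7,0],"spin":0},
    {"grip":0,"xyz":[0.7,-3.7,0],"spin":0},
    {"grip":0,"xyz":[0.7,-3.7,0],"spin":7.1},
    {"grip":0,"xyz":[0,0,0],"spin":7.1},
  ],
)

```text
time: 10.67
ee_pos: [0.501, 0.107, 0.1212]
tool_rot: [-0.002, 1.0, -0.006, 0.0]
force: [-0.0, 1.5, 0.5]
gripper_width: 0.0131
gripper_force: 10.0
```

Run:
```python
from h import *
st(); c=prof([30,40,60,80,90,95,98,101]); cv2.imwrite("pics/w6.png",c["image"])
```

```text
t 10.67 tray mm [-51.3  49.9 121.2] yaw -0.66 F [-0.   1.5  0.5] w 0.0131 f 10.0
30 tray [-23.6  49.9 214.3] ztop 217.2
40 tray [-10.7  51.3   2.9] ztop 125.7
60 tray [ 8.9 51.3 25.7] ztop 125.1
80 tray [29.1 51.6  2.9] ztop 124.1
90 tray [38.8 51.   3.8] ztop 124.1
95 tray [ 44.7  49.5 122.6] ztop 124.2
98 tray [46.4 49.5  2.7] ztop 124.1
101 tray [49.  49.6  2.6] ztop 124.0
```

View pics/w6.png

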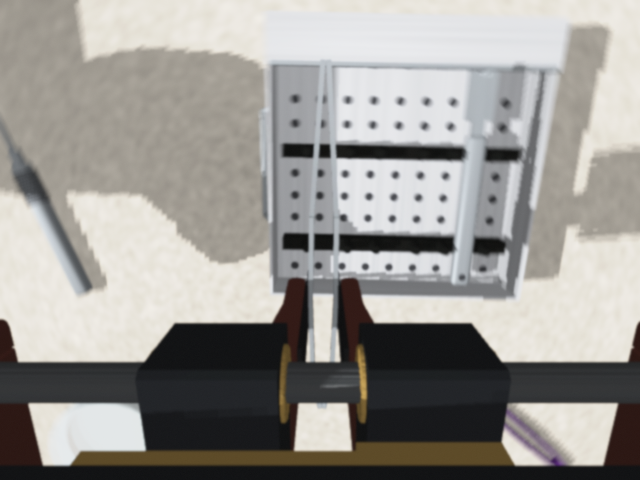

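The forceps are held well, with the tip at (326,62). The spatula lies in the last place on the right, and the probe is at left, (0,115)–(85,290).

Run:
```python
from h import *
c=bot.capture("wrist"); s=bot.get_state()
p=px2w(c,326,62,.122); print(tray(s["ee_pos"]),tray(p),tray(p)-tray(s["ee_pos"]))
w=bot.get_state()["ee_pos"]
# target: tip at tray x 56
L=(tray(p)-tray(s["ee_pos"]))[0]; X=56-L; y=48
t=[TC[0]+(X*np.cos(TH)-y*np.sin(TH))/1e3,TC[1]+(X*np.sin(TH)+y*np.cos(TH))/1e3,.046]; print(L,go(t,TH))
for u,v in [(22,185),(85,290),(16,160)]: print(px2w(c,u,v))
```

```text
[-50.7  43.2 120.8] [ 48.2  44.5 122. ] [98.9  1.3  1.2]
98.9 (array([ 0.78, -0.47,  7.48]), np.float64(0.4))
[0.54411841 0.31528215 0.00884265]
[0.46102428 0.2898163  0.00260981]
[ 5.61059076e-01  3.22731217e-01 -4.49978885e-04]
```

Request:
arm_command(
  steps=[
    {"grip":0,"xyz":[0.4,-0.2,2],"spin":0.4},
    {"grip":0,"xyz":[0.4,-0.2,3],"spin":0},
    {"grip":0,"xyz":[0,0,2],"spin":0},
    {"grip":0,"xyz":[0,0,0.5],"spin":0},
    {"grip":0,"xyz":[0,0,0],"spin":0},
    {"grip":0,"xyz":[0,0,0],"spin":0},
  ],
)

```text
time: 11.27
ee_pos: [0.5102, 0.1015, 0.0461]
tool_rot: [0.0, 1.0, -0.011, 0.0]
force: [0.6, 0.4, -0.7]
gripper_width: 0.0133
gripper_force: 10.0
```

Run:
```python
from h import *
st(); c=bot.capture("wrist"); st()
```

```text
t 11.27 tray mm [-42.   44.5  46.1] yaw -1.26 F [ 0.6  0.4 -0.7] w 0.0133 f 10.0
t 11.32 tray mm [-41.5  44.9  46.7] yaw -1.27 F [0.3 0.4 0.6] w 0.0130 f 10.0
```

Request:
arm_command(
  steps=[
    {"grip":0,"xyz":[-0.1,-0.28,0],"spin":0},
    {"grip":0,"xyz":[0,0,0.5],"spin":0},
    {"grip":0,"xyz":[0,0,0.4],"spin":0},
    {"grip":0,"xyz":[0,0,0.4],"spin":0},
    {"grip":0,"xyz":[0,0,0.3],"spin":0},
    {"grip":0,"xyz":[0,0,0],"spin":0},
    {"grip":0,"xyz":[0,0,0],"spin":0},
  ],
)

```text
time: 11.9
ee_pos: [0.5091, 0.1053, 0.0295]
tool_rot: [-0.0, 1.0, -0.011, 0.0]
force: [0.7, 0.3, 0.1]
gripper_width: 0.0126
gripper_force: 10.2
```

Run:
```python
from h import *
st(); c=prof([40,60,80,90,95,98,101]); cv2.imwrite("pics/w7.png",c["image"])
```

```text
t 11.90 tray mm [-43.2  48.4  29.5] yaw -1.27 F [0.7 0.3 0.1] w 0.0126 f 10.2
40 tray [-3.  48.6  2.8] ztop 28.4
60 tray [16.5 48.6 15.8] ztop 24.2
80 tray [36.7 48.5  2.8] ztop 20.4
90 tray [47.  48.5  3.1] ztop 18.6
95 tray [51.5 48.4  2.9] ztop 17.7
98 tray [54.6 48.5  2.8] ztop 17.5
101 tray [59.7 48.5  2.8] ztop 37.6
```

View pics/w7.png

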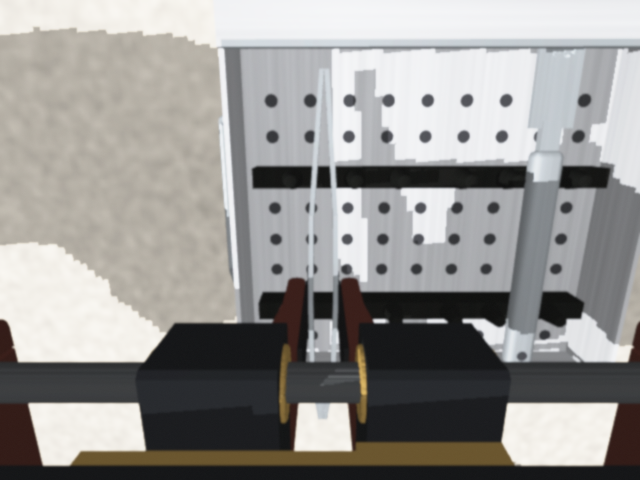

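The forceps' tip, at (324,70), is down inside the tray, sloping, just short of the guard. I'll slide them under.

Request:
arm_command(
  steps=[
    {"grip":0,"xyz":[0.1,0.03,-0.25],"spin":0},
    {"grip":0,"xyz":[0.5,0,0],"spin":0},
    {"grip":0,"xyz":[0.6,0,0],"spin":0},
    {"grip":0,"xyz":[0.6,0,0],"spin":0},
    {"grip":0,"xyz":[0.35,0,0],"spin":0},
    {"grip":0,"xyz":[0,0,0],"spin":0},
  ],
)

```text
time: 12.45
ee_pos: [0.5316, 0.1043, 0.032]
tool_rot: [-0.0, 1.0, -0.012, 0.0]
force: [-1.0, -0.4, -0.1]
gripper_width: 0.0132
gripper_force: 10.0
```

Run:
```python
from h import *
st(); c=prof([40,60,70])
```

```text
t 12.45 tray mm [-20.7  47.8  32. ] yaw -1.32 F [-1.  -0.4 -0.1] w 0.0132 f 10.0
40 tray [18.1 48.   2.9] ztop 31.7
60 tray [38.7 48.   3.1] ztop 27.2
70 tray [48.7 48.   2.9] ztop 25.3
```

Request:
arm_command(
  steps=[
    {"grip":0,"xyz":[0,0,0.4],"spin":0},
    {"grip":0,"xyz":[0,0,0.4],"spin":0},
    {"grip":0,"xyz":[0,0,0.4],"spin":0},
    {"grip":0,"xyz":[0,0,0.15],"spin":0},
    {"grip":0,"xyz":[0,0,0],"spin":0},
    {"grip":0,"xyz":[0,0,0],"spin":0},
  ],
)

```text
time: 13.0
ee_pos: [0.5301, 0.1044, 0.0185]
tool_rot: [0.0, 1.0, -0.011, -0.0]
force: [-0.8, -0.3, 5.2]
gripper_width: 0.0131
gripper_force: 10.0
```

Run:
```python
from h import *
st(); c=prof([40,60,70])
```

```text
t 13.00 tray mm [-22.1  47.9  18.5] yaw -1.27 F [-0.8 -0.3  5.2] w 0.0131 f 10.0
40 tray [17.  48.1  3.7] ztop 23.5
60 tray [38.2 48.1  3. ] ztop 23.1
70 tray [47.9 48.   2.9] ztop 22.9
```

Request:
arm_command(
  steps=[
    {"grip":0.28,"xyz":[0,0,0],"spin":0},
    {"grip":0.28,"xyz":[0,0,0],"spin":0},
    {"grip":0.28,"xyz":[0,0,0],"spin":0},
    {"grip":0.28,"xyz":[0,0,-2],"spin":0},
    {"grip":0.28,"xyz":[0,0,-4],"spin":0},
    {"grip":0.5,"xyz":[-0.5,0,-4],"spin":0},
    {"grip":0.5,"xyz":[-0.6,-3.9,-4],"spin":0},
    {"grip":0.5,"xyz":[-0.6,-3.9,-1.2],"spin":0},
    {"grip":0.5,"xyz":[-0.6,-3.9,0],"spin":0},
    {"grip":0.5,"xyz":[-0.6,-3.9,0],"spin":0},
  ],
)

```text
time: 13.88
ee_pos: [0.5068, 0.2525, 0.1619]
tool_rot: [-0.001, 1.0, -0.012, 0.001]
force: [1.6, 0.3, -0.4]
gripper_width: 0.0435
gripper_force: 0.0
```

Request:
arm_command(
  steps=[
    {"grip":0.5,"xyz":[0,-3.9,0],"spin":-6.2},
    {"grip":0.5,"xyz":[0,0,0],"spin":-6.2},
    {"grip":0.5,"xyz":[0,0,0],"spin":-6.2},
    {"grip":0.5,"xyz":[0,0,0],"spin":0},
    {"grip":0.5,"xyz":[0,0,0],"spin":0},
  ],
)

```text
time: 14.3
ee_pos: [0.5071, 0.2896, 0.1599]
tool_rot: [0.0, 0.989, 0.149, -0.0]
force: [0.3, -0.2, -0.1]
gripper_width: 0.044
gripper_force: 0.0
```

Run:
```python
from h import *
print(st()["ee_pos"])
c=look("wrist",[("probe",0),("probe_grip",.005),("probe_tip",.005)]); np.savez("w8.npz",**c)
cv2.imwrite("pics/w8.png",c["image"])
```

```text
t 14.30 tray mm [-48.8 232.6 159.9] yaw 17.11 F [ 0.3 -0.2 -0.1] w 0.0440 f 0.0
[0.50712783 0.28958985 0.15985007]
probe 0.66 [300. 189.] [0.5286 0.3165 0.    ] [0.53   0.3163 0.0095]
probe_grip 0.78 [303. 216.] [0.5091 0.3073 0.005 ] [0.5099 0.3073 0.009 ]
probe_tip 0.97 [298.  85.] [0.6056 0.3394 0.005 ] [ 0.6061  0.3399 -0.0007]
```

View pics/w8.png

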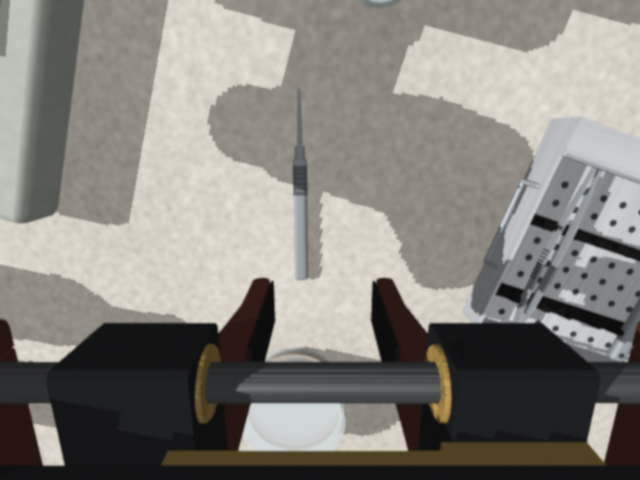

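The probe runs from (302,279) to the needle tip at (298,88), nearly in line with the tool.

Request:
arm_command(
  steps=[
    {"grip":0.5,"xyz":[0.76,-1.64,3],"spin":-1.2},
    {"grip":0.5,"xyz":[0,0,4],"spin":0},
    {"grip":0.5,"xyz":[0,0,4],"spin":0},
    {"grip":0.5,"xyz":[0,0,3],"spin":0},
    {"grip":0.5,"xyz":[0,0,1.3],"spin":0},
    {"grip":0.5,"xyz":[0,0,0.4],"spin":0},
    {"grip":0.5,"xyz":[0,0,0],"spin":0},
    {"grip":0.5,"xyz":[0,0,0],"spin":0},
  ],
)

```text
time: 15.17
ee_pos: [0.5106, 0.3085, 0.0049]
tool_rot: [-0.0, 0.987, 0.161, 0.001]
force: [0.7, 0.7, -0.1]
gripper_width: 0.0438
gripper_force: 0.0
```

Run:
```python
from h import *
print(st()["ee_pos"], go([.5095,.3075,.0025],np.radians(18.3)))
```

```text
t 15.17 tray mm [-45.7 251.6   4.9] yaw 18.48 F [ 0.7  0.7 -0.1] w 0.0438 f 0.0
[0.51062864 0.30854964 0.00490372] (array([-0.14,  0.06,  0.24]), np.float64(0.2))
```

Request:
arm_command(
  steps=[
    {"grip":0,"xyz":[-0.1,0.05,0.22],"spin":0},
    {"grip":0,"xyz":[0,0,0],"spin":0},
    {"grip":0,"xyz":[0,0,0],"spin":0},
    {"grip":0,"xyz":[0,0,0],"spin":0},
    {"grip":0,"xyz":[0,0,0],"spin":0},
    {"grip":0,"xyz":[0,0,0],"spin":0},
    {"grip":0,"xyz":[0,0,-0.3],"spin":0},
    {"grip":0,"xyz":[0,0,-2],"spin":0},
  ],
)

```text
time: 15.83
ee_pos: [0.5068, 0.3056, 0.0215]
tool_rot: [0.001, 0.987, 0.161, -0.003]
force: [-0.0, -0.0, -0.9]
gripper_width: 0.011
gripper_force: 10.0
```

Run:
```python
from h import *
s=st(); print(s["ee_pos"], go([.500,.0570,.12],TH))
```

```text
t 15.83 tray mm [-49.5 248.5  21.5] yaw 18.52 F [-0.  -0.  -0.9] w 0.0110 f 10.0
[0.50682477 0.30558863 0.02151863] (array([-8.54, 23.35, -9.85]), np.float64(19.7))
```

Request:
arm_command(
  steps=[
    {"grip":0,"xyz":[0,0,-4],"spin":0},
    {"grip":0,"xyz":[-0.5,1.35,-3.8],"spin":0},
    {"grip":0,"xyz":[-1.3,3.6,-2],"spin":0},
    {"grip":0,"xyz":[-1.35,3.7,0],"spin":0},
    {"grip":0,"xyz":[-1.35,3.7,0],"spin":0},
    {"grip":0,"xyz":[-1.35,3.7,0],"spin":0},
    {"grip":0,"xyz":[-1.35,3.7,0],"spin":0},
    {"grip":0,"xyz":[-1.3,3.6,0],"spin":6.6},
    {"grip":0,"xyz":[0,0,0],"spin":6.6},
    {"grip":0,"xyz":[0,0,0],"spin":6.5},
  ],
)

```text
time: 16.67
ee_pos: [0.5022, 0.0564, 0.1216]
tool_rot: [0.001, 1.0, -0.016, -0.0]
force: [0.0, 1.4, -0.1]
gripper_width: 0.0106
gripper_force: 10.0
```

Request:
arm_command(
  steps=[
    {"grip":0,"xyz":[0,0,0],"spin":0},
    {"grip":0,"xyz":[0,0,0],"spin":0},
  ],
)

```text
time: 16.83
ee_pos: [0.5023, 0.0602, 0.1215]
tool_rot: [0.0, 1.0, -0.008, 0.0]
force: [0.1, 0.1, -0.8]
gripper_width: 0.0107
gripper_force: 10.0
```

Run:
```python
from h import *
st(); c=prof([40,60,80,90,95,98,101]); cv2.imwrite("pics/w9.png",c["image"]); np.savez("w9.npz",**c)
s=bot.get_state()
r=bot.place_of(c,"probe_tip")[:2]
for q in r:
    p=px2w(c,*q["at"],s["ee_pos"][2]+.002); print(q["p"],q["at"],tray(p)-tray(s["ee_pos"]))
```

```text
t 16.83 tray mm [-49.1   3.1 121.5] yaw -0.96 F [ 0.1  0.1 -0.8] w 0.0107 f 10.0
40 tray [ -8.9   3.5 129.4] ztop 129.7
60 tray [10.6  3.6 25.1] ztop 126.4
80 tray [31.   3.6  3. ] ztop 126.0
90 tray [41.1  3.7  3.1] ztop 125.6
95 tray [45.8  3.7  2.9] ztop 125.4
98 tray [48.6  3.8  2.7] ztop 125.2
101 tray [51.1  6.6  2.6] ztop 3.2
0.8 [326.0, 59.2] [100.   -1.2   2. ]
0.18 [254.3, 201.4] [45.4 28.4  2. ]
```

View pics/w9.png

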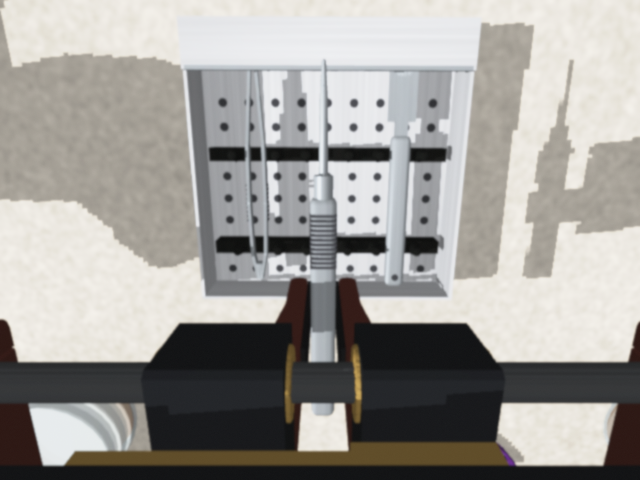

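All three are in view: forceps left at (257,170), probe held in the middle with its tip at (324,60), spatula right at (398,190).

Request:
arm_command(
  steps=[
    {"grip":0,"xyz":[0.25,0.15,2],"spin":0.2},
    {"grip":0,"xyz":[0.25,0.15,3],"spin":0},
    {"grip":0,"xyz":[0,0,2],"spin":0},
    {"grip":0,"xyz":[0,0,0.5],"spin":0},
    {"grip":0,"xyz":[0,0,0],"spin":0},
    {"grip":0,"xyz":[0,0,0],"spin":0},
    {"grip":0,"xyz":[0,0,0],"spin":0},
  ],
)

```text
time: 17.52
ee_pos: [0.5082, 0.0573, 0.0476]
tool_rot: [-0.0, 1.0, -0.012, 0.001]
force: [0.5, 1.1, -0.6]
gripper_width: 0.0108
gripper_force: 10.0
```

Run:
```python
from h import *
st()
```

```text
t 17.52 tray mm [-43.2   0.4  47.6] yaw -1.32 F [ 0.5  1.1 -0.6] w 0.0108 f 10.0
```

Request:
arm_command(
  steps=[
    {"grip":0,"xyz":[0,0.04,0.5],"spin":0},
    {"grip":0,"xyz":[0,0,0.4],"spin":0},
    {"grip":0,"xyz":[0,0,0.4],"spin":0},
    {"grip":0,"xyz":[0,0,0.3],"spin":0},
    {"grip":0,"xyz":[0,0,0],"spin":0},
    {"grip":0,"xyz":[0,0,0],"spin":0},
  ],
)

```text
time: 18.02
ee_pos: [0.5072, 0.0565, 0.0302]
tool_rot: [0.0, 1.0, -0.012, -0.0]
force: [0.2, 0.0, -0.2]
gripper_width: 0.0107
gripper_force: 10.0
```

Run:
```python
from h import *
st(); c=prof([40,60,70,80,90,95,98])
```

```text
t 18.02 tray mm [-44.1  -0.5  30.2] yaw -1.38 F [ 0.2  0.  -0.2] w 0.0107 f 10.0
40 tray [-3.7 -0.3 33.4] ztop 34.0
60 tray [15.4 -0.4 16.1] ztop 27.7
70 tray [25.8 -0.5  2.8] ztop 26.2
80 tray [35.8 -0.5  2.7] ztop 24.8
90 tray [46.1 -0.5  2.7] ztop 23.5
95 tray [50.7 -0.6  2.7] ztop 22.5
98 tray [53.8 -0.6  2.6] ztop 5.0
```

Request:
arm_command(
  steps=[
    {"grip":0,"xyz":[0.1,-0.04,-0.1],"spin":0},
    {"grip":0,"xyz":[0.5,0,0],"spin":0},
    {"grip":0,"xyz":[0.6,0,0],"spin":0},
    {"grip":0,"xyz":[0.6,0,0],"spin":0},
    {"grip":0,"xyz":[0.45,0,0],"spin":0},
    {"grip":0,"xyz":[0,0,0],"spin":0},
    {"grip":0,"xyz":[0,0,0],"spin":0},
  ],
)

```text
time: 18.65
ee_pos: [0.53, 0.0563, 0.0312]
tool_rot: [-0.0, 1.0, -0.012, -0.0]
force: [0.3, 0.3, -0.4]
gripper_width: 0.0108
gripper_force: 10.0
```

Run:
```python
from h import *
st(); c=prof([35,50,60,70])
```

```text
t 18.65 tray mm [-21.3  -0.2  31.2] yaw -1.40 F [ 0.3  0.3 -0.4] w 0.0108 f 10.0
35 tray [13.3 -0.1 35.1] ztop 35.7
50 tray [28.1 -0.2 31.5] ztop 32.8
60 tray [38.1 -0.2  2.8] ztop 29.2
70 tray [48.6 -0.2  2.8] ztop 27.5
```

Request:
arm_command(
  steps=[
    {"grip":0,"xyz":[0,0,0.4],"spin":0},
    {"grip":0,"xyz":[0,0,0.4],"spin":0},
    {"grip":0,"xyz":[0,0,0.35],"spin":0},
    {"grip":0,"xyz":[0,0,0.12],"spin":0},
    {"grip":0,"xyz":[0,0,0],"spin":0},
    {"grip":0,"xyz":[0,0,0],"spin":0},
  ],
)

```text
time: 19.2
ee_pos: [0.5297, 0.0563, 0.0185]
tool_rot: [0.0, 1.0, -0.012, -0.0]
force: [0.6, 0.5, -0.4]
gripper_width: 0.0109
gripper_force: 10.0
```

Run:
```python
from h import *
st(); c=prof([35,50,60,70])
```

```text
t 19.20 tray mm [-21.6  -0.2  18.5] yaw -1.38 F [ 0.6  0.5 -0.4] w 0.0109 f 10.0
35 tray [13.4 -0.  27. ] ztop 27.4
50 tray [28.4 -0.1 24.8] ztop 26.1
60 tray [38.7 -0.1  2.9] ztop 23.6
70 tray [48.5 -0.2  2.8] ztop 23.3
```

Level (handle top at 27 mm). I'll release and back off to check.

Request:
arm_command(
  steps=[
    {"grip":0.27,"xyz":[0,0,0],"spin":0},
    {"grip":0.27,"xyz":[0,0,0],"spin":0},
    {"grip":0.27,"xyz":[0,0,0],"spin":0},
    {"grip":0.27,"xyz":[0,0,-2],"spin":0},
    {"grip":0.27,"xyz":[0,0,-4],"spin":0},
    {"grip":0.27,"xyz":[-2,0,-4],"spin":0},
    {"grip":0.27,"xyz":[-3,0,-2],"spin":0},
    {"grip":0.27,"xyz":[-2.5,0,0],"spin":0},
    {"grip":0.27,"xyz":[0,0,0],"spin":0},
    {"grip":0.27,"xyz":[0,0,0],"spin":0},
  ],
)

```text
time: 20.08
ee_pos: [0.4558, 0.058, 0.1367]
tool_rot: [0.0, 1.0, -0.012, 0.001]
force: [0.2, -1.1, -0.1]
gripper_width: 0.0239
gripper_force: 0.0
```

Run:
```python
from h import *
st(); c=bot.capture("wrist")
P=np.array([px2w(c,u,v) for v in range(20,330,1) for u in range(150,480,1)]); P=P[~np.isnan(P[:,0])]
d=P[:,:2]-TC; X=1e3*(d[:,0]*np.cos(TH)+d[:,1]*np.sin(TH)); Y=1e3*(-d[:,0]*np.sin(TH)+d[:,1]*np.cos(TH)); Z=1e3*P[:,2]
for y in (48,0,-48):
    for x in (-70,-45,-30,-10,0,20,35,50,57):
        m=(abs(X-x)<2)&(abs(Y-y)<9.5)&(Z>10)&(Z<45)
        if m.sum()>2: print(y,x,"y %.1f..%.1f ztop %.1f"%(Y[m].min(),Y[m].max(),np.percentile(Z[m],85)))
    m=(abs(Y-y)<6)&(Z>20)&(Z<32)&(X<-25); print("tail x",X[m].min() if m.any() else None)
c=bot.capture("top"); cv2.imwrite("pics/end.png",cv2.resize(c["image"][80:400,60:640],None,fx=1.35,fy=1.35))
```

```text
t 20.08 tray mm [-95.6  -0.  136.7] yaw -1.36 F [ 0.2 -1.1 -0.1] w 0.0239 f 0.0
48 -70 y 44.5..51.9 ztop 24.8
48 -45 y 42.0..54.3 ztop 24.6
48 -30 y 41.0..54.8 ztop 24.5
48 -10 y 41.1..55.1 ztop 24.4
48 0 y 41.5..54.2 ztop 24.6
48 20 y 41.8..54.1 ztop 23.3
48 35 y 42.7..52.5 ztop 23.5
tail x -86.13506884508485
0 -70 y -4.7..5.4 ztop 26.6
0 -45 y -5.4..5.1 ztop 26.7
0 -30 y -5.3..5.0 ztop 26.9
0 -10 y -5.3..4.8 ztop 26.7
0 0 y -5.3..5.4 ztop 26.9
0 20 y -5.2..5.2 ztop 27.0
0 35 y -4.0..3.2 ztop 25.5
tail x -86.2175201783658
-48 -70 y -53.4..-41.3 ztop 25.7
-48 -45 y -53.8..-41.2 ztop 25.8
-48 -30 y -53.7..-41.2 ztop 25.7
-48 -10 y -53.3..-41.2 ztop 25.7
-48 0 y -53.4..-41.1 ztop 25.7
-48 20 y -53.5..-41.2 ztop 25.6
-48 35 y -56.6..-38.5 ztop 22.8
tail x -86.43745768838563
```

View pics/end.png

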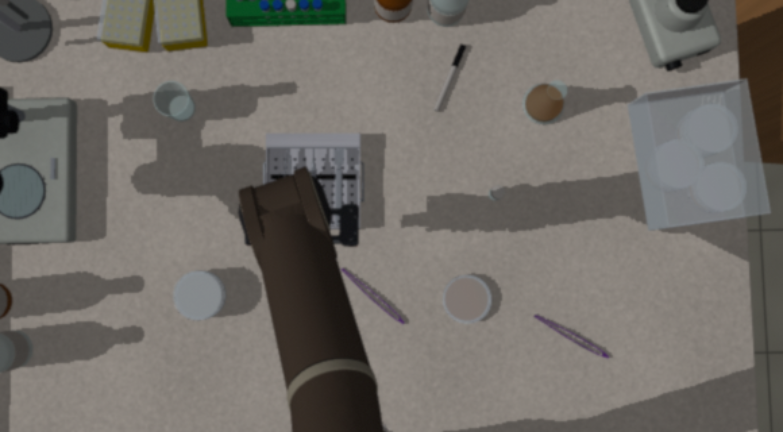

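All three lie level at the expected heights, centred at y = +48, 0 and −48 mm. The final top view shows the bystanders in place, for example the vial at (492,195) and the dish at (468,298), and the gripper is clear.

```bash
python3 -c "
from workcell import bot
print(bot.sign_off())"
```

```text
the job is handed in; nothing more can be done
None
```

The forceps, probe and spatula lie level in the first, middle and last places with their working ends under the tip guard, and the job was handed in at about 20 s with everything else left where it was; no verdict came back.

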